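# Vent the tripped vacuum pump and hold its reset in

## Task

The vacuum pump of the clamping table has tripped its overload. Turn the lever of its vent cock to half open (45 degrees) so that it can restart without load, let go of the lever, then take the slim pin punch out of the wooden block, reach it upright through the hole in the lid of the pump's terminal box and hold the recessed reset button fully in, without leaning hard on it. Finish while still gripping the punch and holding the button in, with the cock still half open and everything else left where it was.

Things in the scene. Friction and masses are not known exactly. Their poses are not given: they have to be found in the camera images.
- pump: Bench-top rotary-vane vacuum pump, fixed to the bench, origin under its middle. 415 mm long along its y, base 150 mm wide, at most 170 mm high but for the lever. Motor towards its +y, oil casing and vent cock towards -y, black exhaust filter behind. Its -x side is the front, towards the robot; z up.
- vent_pivot (a point): Point on the upright turning axis of the vent cock, at mid-height of its lever, 190 mm above the bench. The cock is a small ball valve in a level pipe at the pump's -y end; the pipe runs along the pump's y, its axis 40 mm below this point, pipe and valve at most 30 mm thick. Axes as the pump's.
- vent_grip (a point): Middle of the lever's black sleeve, 50 mm from the turning axis. The sleeve is a straight level bar 56 mm long (22 to 78 mm from the axis), 12 mm wide, 12 mm high, with 28 mm or more of free space under it. Its x axis points along the lever towards the turning axis.
- vent_cock (a joint): Angle of the vent cock's lever, rad: 0 = shut, lever square to the pipe, pointing to the pump's -x (front); 1.571 = fully open, in line with the pipe, pointing to the pump's -y (away from the motor). It opens anticlockwise seen from above, and has stops at both ends. Starts at 0 to 0.3. Friction of 0.12 N m: it stays where it is left.
- reset_mouth (a point): Centre of the mouth of the collar on the lid of the terminal box (94 x 88 mm box on the motor): a round hole 16 mm wide in a 25 mm collar that stands 5 mm above the lid, opening straight up, 170 mm above the bench. The top of the reset button (13 mm wide, black) lies 20 mm below this point on the same axis and goes 5 mm further down. Axes as the pump's.
- reset_button (a joint): How far the reset button is pressed, in m: 0 out, 0.005 fully in (hard stop). Its spring pushes back with 2 N at the start and 6 N fully in; it springs out when released.
- punch_mid (a point): Centre of the body of the pin punch, a steel tool 135 mm long, 70 to 105 g: round body 12 mm thick, 80 mm long; below it a round stem 6 mm thick, 55 mm long, with a flat tip 95 mm below this point. It stands upright in a hole of the wooden block, shoulder on the block's top, the whole body showing: the slimmest and tallest of the three tools. z points up along it.
- punch_tip (a point): Centre of the flat tip of the pin punch.
- tool_block: Drilled oak block, fixed to the bench, 56 x 160 x 70 mm (x, y, z), origin at the centre of its underside. Three upright holes 9 mm wide and 60 mm deep at 0 and 50 mm either way along its y; which tool is in which hole varies.
- drift_top (a point): Top of the stout steel drift in the block: body 20 mm thick standing 50 mm above the block. Leave alone.
- awl_top (a point): Top of the bradawl in the block: pear-shaped wooden handle up to 28 mm thick, standing 71 mm above the block. Leave alone.
- tape_measure: Tape measure standing on the bench, 72 x 36 x 66 mm, origin under its centre. Leave alone.
- tumbler: Insulated drinking tumbler, 78 mm across, 178 mm tall, origin under its centre. Leave alone.
- collet_wrench: Open-ended wrench lying on the bench. Leave alone.
- bench_brush: Brush lying on the bench. Leave alone.
- oil_bottle: White oil bottle, 60 mm across, 150 mm tall, origin under its centre. Leave alone.

How it is judged:
On the way, in this order (a step that is already met when the one before it is completed fails the run):
1. the vent cock is half open (45 degrees, within 11) and let go (value of joint vent_cock between 0.585 and 0.985 rad and contact force between the fingers and vent_cock below 0.2 N), for 0.2 s.
2. the pin punch, gripped, is through the hole and presses the reset button in (value of joint reset_button above 0.0035 m and contact force between pin_punch and reset_button above 1.5 N and contact force between the fingers and pin_punch above 2 N), for 0.2 s.
At the end, for the whole second after the job is handed in: The fingers grip the pin punch, upright within 14 degrees; its tip is in the lid's hole and holds the reset button in by at least 3.5 of its 5 mm; the vent cock stands at 45 degrees within 11; bystanders have moved less than 20 mm (tools in the block) or 30 mm. All through the last second (all of step 2 and value of joint vent_cock between 0.585 and 0.985 rad and angle between punch_mid's own z axis and vertical below 0.25 rad and horizontal distance between punch_tip and reset_mouth below 0.009 m and distance of each of drift_top, awl_top from where it was at the start of the episode below 0.02 m and distance of each of tape_measure, tumbler, collet_wrench, bench_brush, oil_bottle from where it was at the start of the episode below 0.03 m); the arm keeps its last pose, push and grip.
It fails at once if the reset button is pressed in before the vent cock is half open (value of joint reset_button above 0.0025 m and not (value of joint vent_cock between 0.585 and 0.985 rad)).
It fails at once if the punch leans on the button with more than 40 N (contact force between pin_punch and reset_button above 40 N).
It fails at once if a bystander is knocked out of place (20 mm for the two other tools in the block, 30 mm for the rest) (distance of any of drift_top, awl_top from where it was at the start of the episode above 0.02 m or distance of any of tape_measure, tumbler, collet_wrench, bench_brush, oil_bottle from where it was at the start of the episode above 0.03 m).
It also fails if it takes over 51 s, if anything falls off the work surface, if the arm or the gripper's body presses on something with over 40 N, if the wrist force passes 120 N, or if a joint passes its speed limit or range.

## Robot

A 6-joint arm with a two-finger parallel gripper is mounted at the origin on the work surface. World frame = base frame: x ahead of the robot, y to its left, z up, the work surface at z = 0. Lengths are in m, angles in rad, forces in N, time in s.
With the tool pointing down it reaches from about 0.35 to 0.8 m from the base axis. Payload 7.3 kg.
Tool frame: the origin (TCP) lies between the finger pads; the fingertips stand 22 mm ahead of it and the grasp point (between the pads) lies 3 mm ahead of it; z points along the fingers, y is the direction in which the jaws open and shut (so a half turn about z gives the same grasp; the last joint's range is limited). The gripper opens to 85 mm and grips with 20 to 120 N. Pads are 22 mm wide; open, the fingers measure 114 mm over their backs; the gripper's body (76 mm by 85 mm) begins 54 mm behind the grasp point. The pads swing forward as they close: fully open they stand 13 mm farther back than shut.
Start: joints at [-1.274, 0.342, 1.524, -0, 1.275, -0.146], TCP at [0.225, -0.474, 0.253] pointing down, gripper open.
Joint ranges: [-2.53, 2.53], [-0.77, 2.02], [0.04, 2.7], [-1, 4.14], [0.28, 2.66], [-3.11, 3.11]. Speed limits (rad/s): [2.57, 2.57, 3.14, 3.14, 3.14, 3.14].

## Interface

Orientations are given as a unit quaternion [w, x, y, z].
In Python, from station import monitor, camera, job_done, spotter gives the robot as it stands.
- The arm moves only by the tool move_arm, never from a script. Its argument "targets" is a list that holds one entry, the list of rows, each a list of 7 numbers: the shift along the world's x, y, z in cm, then the turn, a rotation vector about the world's x, y, z in rad, then the finger opening in cm, from 0 to 8.54. A call has 1 to 10 rows; each row shifts and turns the commanded pose from where the row before left it; what a row does not reach is not made up. A row lasts 1/8 s, in which the tool goes at most 62.5 mm and 10.7 degrees, less where a joint would pass 70% of its speed; a pose out of reach is approached as far as the arm can. A call is refused whole if a number of a shift passes 6.25 or a number of a turn 0.188, either way. A call with a gripper value outside its range is refused whole. The fingers move at their own pace and stop on an object; "squeeze" is the grip in N (left out, the last holds). Time passes only in rows, so rows that do not move let the fingers close. It gives the time, the measured TCP pose, the force and the opening at its end, in the units of the state.
- monitor.get_state(): the state, without advancing time (a new reading comes with each control period).
- camera(name): name is "side" or "top" or "wrist"; returns a dict with "img" (400x640x3 uint8, red, green, blue), "range_z" (400x640 float32, m along the optical axis (not along the pixel's ray), 0 where there is no reading), "vfov" (degrees; the focal length in pixels is half the picture's height over the tangent of half this angle, whatever the lens; pixels are square), "cx", "cy" (the principal point, pixels), "rvec" (rotation vector, rad) and "tvec" (3), from world to camera coordinates, as OpenCV has them; the wrist camera has in their place "tool_from_camera" (4x4, takes a point from camera to tool coordinates, whose origin is the TCP and whose axes are the flange's). Camera axes: x right, y down, z forward; pixel columns grow to the right and rows downward; lengths in m; the calibration is good to about 2 mm. A picture is of the moment at which its call begins: read the wrist's pose just before it.
- job_done(): hands the job in, once; it reports no verdict.
Trained networks look in a picture, given as the dict that the camera call returned (one of the last four; its "shot" number tells which), for a name from the list of things; names that differ only in an ending like _2 or _b are one class to them, and where a whole thing is asked for, a point or a joint stands for the part that bears it (a point fixed in the world has none). Each returns a list of dicts, best first, with "conf" (0 to 1); they miss things now and then, are a little off and sometimes report something else, mostly with a low value. They report only what shows in the picture. A call takes as long as a camera call.
- spotter.find_in(thing, picture): "point" ([x, y, z] in m, in the coordinates of the camera as it stood for that picture, good to about 4 mm: the middle of the surface that is visible of it).
- spotter.regions_of(thing, picture): "mask" (400x640 bool, what is visible of it).
- spotter.landmark_of(thing, picture): "point" ([x, y, z] in m, in the coordinates of the camera as it stood for that picture, good to about 4 mm: a listed point, or the origin of a listed thing).
The state is a dict: "time_s": time; "joints": joint angles; "joint_velocities": joint speeds; "effort": joint torques, N m; "ee_pos": TCP position; "ee_rot": TCP orientation; "wrist_force": force on the tool from outside, world axes, zero at the start; "torque": the same for the moment, N m; "opening": opening from 0.0 (shut) to 1.0 (fully open).
Only numpy, scipy, OpenCV 4.12 (cv2) and the standard library are available. Lean on these libraries where they do the work, as an engineer would, in place of code of your own. Each camera call takes 0.05 s, during which the arm holds its last target.

## Working session

There is one attempt and no reset: what is moved stays moved. The work goes in short steps, Python scripts to look and compute and a tool call to move; the robot and the scene stay as the last step left them, time stands still between calls to the robot, and variables do not carry over. Pictures are saved under pics/ and viewed, and the job is handed in when it is done.

Besides the shell and the picture viewer there is one more tool, called after ">>>" as name([rows], argument=value, ...), one row to a line, values as JSON. move_arm: Moves the arm, as the interface text tells. Its arguments: {"type":"object","properties":{"targets":{"type":"array","items":{"type":"array","items":{"type":"array","items":{"type":"number"}}}},"squeeze":{"type":"number"}},"required":["targets"]}

```bash
ls; mkdir -p pics; cat > h.py <<'E'
import numpy as np, cv2
from station import monitor, camera, job_done, spotter
from scipy.spatial.transform import Rotation as R
def toworld(p,c,st=None):
    p=np.asarray(p,float)
    if 'tool_from_camera' in c:
        T=np.array(c['tool_from_camera']); q=T[:3,:3]@p+T[:3,3]
        w,x,y,z=st['ee_rot']; return R.from_quat([x,y,z,w]).apply(q)+np.array(st['ee_pos'])
    Rm=cv2.Rodrigues(np.array(c['rvec'],float))[0]
    return Rm.T@(p-np.array(c['tvec'],float).ravel())
def pix(c,u,v):
    f=200/np.tan(np.radians(c['vfov'])/2); z=c['range_z'][int(v),int(u)]
    return np.array([(u-c['cx'])*z/f,(v-c['cy'])*z/f,z])
def cloud(c,st=None):
    f=200/np.tan(np.radians(c['vfov'])/2); z=c['range_z']
    v,u=np.mgrid[:400,:640]
    P=np.stack([(u-c['cx'])*z/f,(v-c['cy'])*z/f,z],-1)
    if 'tool_from_camera' in c:
        T=np.array(c['tool_from_camera']); q=P@T[:3,:3].T+T[:3,3]
        w,x,y,zz=st['ee_rot']; return q@R.from_quat([x,y,zz,w]).as_matrix().T+np.array(st['ee_pos'])
    Rm=cv2.Rodrigues(np.array(c['rvec'],float))[0]
    return (P-np.array(c['tvec'],float).ravel())@Rm
def save(c,n): cv2.imwrite('pics/'+n+'.png',c['img'][:,:,::-1])
E
cat > a.py <<'E'
from h import *
print(monitor.get_state())
for n in ['side','top']:
    c=camera(n); save(c,n+'0'); print(n,c['vfov'])
    for t in ['vent_pivot','vent_grip','reset_mouth','punch_mid','punch_tip','drift_top','awl_top','tool_block','pump','tape_measure','tumbler','oil_bottle']:
        r=spotter.landmark_of(t,c)
        print(t,[(round(x['conf'],2),toworld(x['point'],c).round(4)) for x in r[:2]])
E
python3 a.py
```

```text
pics
{'time_s': 0.0, 'joints': array([-1.27399017e+00,  3.42738604e-01,  1.52504225e+00,  7.90837579e-06,
        1.27535134e+00, -1.46016512e-01]), 'joint_velocities': array([ 2.20856848e-05,  6.53189729e-05,  8.09394324e-04, -5.66575900e-04,
       -9.75977774e-05,  1.37667243e-03]), 'effort': array([-3.49998045e-04, -4.33670962e+01, -2.46014035e+01, -1.50435490e-04,
        7.69851962e-03,  2.38701892e-05]), 'ee_pos': array([ 0.22486487, -0.47400327,  0.25260887]), 'ee_rot': array([-7.67864457e-04,  9.75588447e-01,  2.19605531e-01, -5.42101980e-05]), 'wrist_force': array([-0.1586658 , -0.5827697 ,  1.07966468]), 'torque': array([ 0.06844791, -0.03805747, -0.02780315]), 'opening': 0.9970575898058153}
side 52.15361854727932
vent_pivot [(0.56, array([ 0.6053, -0.2235,  0.1898]))]
vent_grip [(0.61, array([ 0.5565, -0.2338,  0.1863])), (0.51, array([0.5187, 0.3839, 0.1233]))]
reset_mouth [(0.57, array([0.6057, 0.0298, 0.1644]))]
punch_mid [(0.6, array([0.521 , 0.334 , 0.1098]))]
punch_tip [(0.44, array([0.5211, 0.3365, 0.0018]))]
drift_top [(0.5, array([0.517 , 0.3898, 0.1222])), (0.43
[... 451 characters left out ...]
4736441625642
vent_pivot [(0.61, array([ 0.6064, -0.2239,  0.187 ])), (0.56, array([ 0.3674, -0.0612, -0.0033]))]
vent_grip [(0.73, array([ 0.5515, -0.2308,  0.1897]))]
reset_mouth [(0.94, array([0.6031, 0.0259, 0.1716]))]
punch_mid [(0.53, array([0.5145, 0.3353, 0.1098]))]
punch_tip []
drift_top [(0.64, array([0.5125, 0.3867, 0.122 ]))]
awl_top [(0.68, array([0.5189, 0.2893, 0.1402]))]
tool_block [(0.71, array([ 0.5132,  0.3369, -0.0014]))]
pump [(0.67, array([ 0.6069, -0.0495,  0.0013]))]
tape_measure [(0.92, array([ 0.3663, -0.0615, -0.0016]))]
tumbler [(0.96, array([0.6855, 0.3651, 0.0007]))]
oil_bottle [(0.83, array([ 0.7799, -0.0572, -0.002 ])), (0.28, array([0.512 , 0.3834, 0.122 ]))]
```

View pics/side0.png

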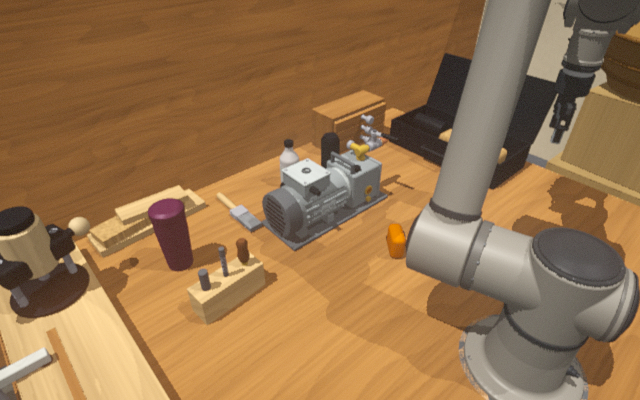

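View pics/top0.png

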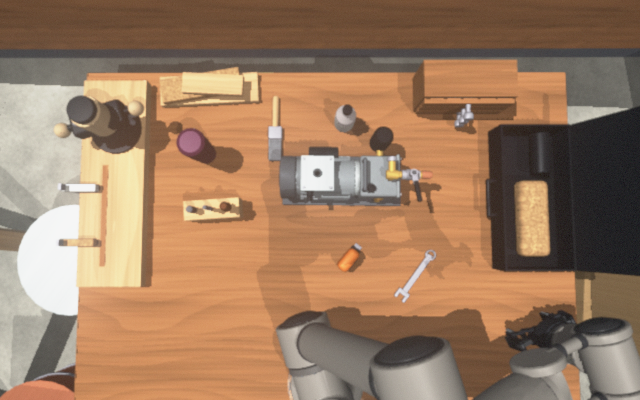

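```bash
cat > b.py <<'E'
from h import *
for n in ['side','top']:
    c=camera(n); W=cloud(c)
    for t in ['vent_cock','vent_grip','punch_mid','drift_top','awl_top','tool_block']:
        for r in spotter.regions_of(t,c)[:1]:
            m=r['mask']&(c['range_z']>0); P=W[m]
            v,u=np.where(m)
            print(n,t,round(r['conf'],2),m.sum(),'px',u.mean().round(),v.mean().round(),'med',np.median(P,0).round(4),'lo',np.percentile(P,5,0).round(4),'hi',np.percentile(P,95,0).round(4))
    # slices
    def sl(nm,lo,hi):
        m=np.all((W>lo)&(W<hi),-1); P=W[m]
        if len(P): 
            print(n,nm,len(P),P.mean(0).round(4),P.min(0).round(4),P.max(0).round(4))
            if len(P)>10:
                q=P[:,:2]-P[:,:2].mean(0); e=np.linalg.eigh(q.T@q); print('  dir',e[1][:,1].round(3))
    sl('lever',[.515,-.28,.18],[.585,-.19,.2])
    sl('punchbody',[.49,.31,.085],[.55,.36,.14])
    sl('punchtop',[.49,.31,.142],[.55,.36,.17])
    sl('collar',[.58,0,.1675],[.63,.06,.175])
E
python3 b.py
```

```text
side vent_cock 0.51 176 px 384.0 136.0 med [ 0.5782 -0.2279  0.1897] lo [ 0.5312 -0.501   0.0022] hi [ 0.8103 -0.2149  0.1955]
side vent_grip 0.58 8813 px 325.0 191.0 med [ 0.5664 -0.0022  0.1047] lo [ 0.5382 -0.1974  0.0071] hi [0.69   0.135  0.1645]
side punch_mid 0.69 159 px 223.0 261.0 med [0.5125 0.3379 0.1182] lo [0.5103 0.3323 0.077 ] hi [0.5182 0.3414 0.1492]
side drift_top 0.46 222 px 204.0 279.0 med [0.5067 0.388  0.1026] lo [0.5034 0.3775 0.0701] hi [0.5237 0.3952 0.1201]
side awl_top 0.5 273 px 243.0 252.0 med [0.5125 0.2905 0.1126] lo [0.5077 0.2785 0.0762] hi [0.5244 0.2983 0.1406]
side tool_block 0.55 2878 px 227.0 289.0 med [0.4931 0.3487 0.0577] lo [0.4844 0.2636 0.0026] hi [0.5366 0.4153 0.0707]
side lever 100 [ 0.5543 -0.229   0.1911] [ 0.5272 -0.2418  0.1825] [ 0.5849 -0.2165  0.1972]
  dir [-0.98  -0.197]
side punchbody 113 [0.5129 0.3378 0.1129] [0.5095 0.3303 0.085 ] [0.519  0.3425 0.1399]
  dir [0.414 0.91 ]
side punchtop 36 [0.5149 0.3369 0.1471] [0.5091 0.3301 0.1424] [0.5214 0.3427 0.1507]
  dir [-0.997 -0.083]
side collar 22 [0.6068 0.0303 0.1686] [0.5954 
[... 392 characters left out ...]
673] hi [0.5254 0.3494 0.1518]
top drift_top 0.44 77 px 191.0 209.0 med [0.5123 0.3806 0.1164] lo [0.5041 0.3739 0.0718] hi [0.5219 0.4014 0.1232]
top awl_top 0.64 7062 px 347.0 176.0 med [ 0.5967 -0.0556  0.1236] lo [ 0.5383 -0.2157  0.0085] hi [0.6892 0.1113 0.167 ]
top lever 118 [ 0.5563 -0.2331  0.194 ] [ 0.5268 -0.2443  0.1828] [ 0.5849 -0.2211  0.1993]
  dir [-0.98 -0.2 ]
top punchbody 22 [0.5151 0.3294 0.114 ] [0.5102 0.3275 0.0868] [0.5212 0.3345 0.1397]
  dir [-0.955  0.296]
top punchtop 16 [0.5156 0.3329 0.1498] [0.5113 0.3288 0.1462] [0.5197 0.3376 0.1541]
  dir [-0.796 -0.605]
top collar 62 [0.6047 0.0284 0.1694] [0.5822 0.002  0.1675] [0.6284 0.0555 0.1736]
  dir [-0.124  0.992]
```

The side view shows the lever pointing to the robot near (384,136), slightly open, and the punch standing in the middle hole (223,261). The top view agrees, with the lever at (418,190) and the reset hole at (317,173). I'll get the pump's yaw next, then move above the lever.

```bash
cat > c.py <<'E'
from h import *
c=camera('top'); W=cloud(c)
m=np.all((W>[.5,-.0,.158])&(W<[.7,.12,.17]),-1)
P=W[m][:,:2].astype(np.float32); print('lid',len(P),np.median(W[m][:,2]),cv2.minAreaRect(P*1000))
f=200/np.tan(np.radians(c['vfov'])/2);print('mm/px',1000*np.median(c['range_z'][m])/f)
# collar: height map of lid
r=spotter.regions_of('tool_block',c)[:1]
m=np.all((W>[.45,.2,.06])&(W<[.58,.45,.075]),-1); print('block',cv2.minAreaRect(W[m][:,:2].astype(np.float32)*1000))
img=c['img'][130:230,270:450,::-1]; cv2.imwrite('pics/topz.png',cv2.resize(img,None,fx=4,fy=4,interpolation=cv2.INTER_CUBIC))
E
python3 c.py
```

```text
lid 872 0.16445929082384442 ((607.5194702148438, 36.77592086791992), (70.00851440429688, 93.32516479492188), 89.84385681152344)
mm/px 2.684799266036348
block ((516.088134765625, 333.82415771484375), (56.08488464355469, 161.2692108154297), 3.8692824840545654)
```

View pics/topz.png

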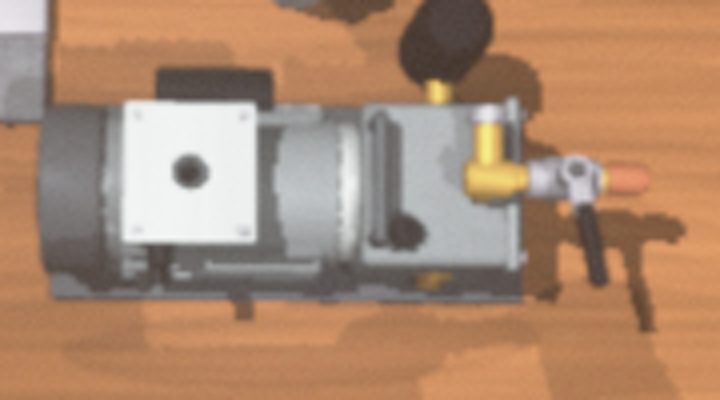

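>>> move_arm([
  [[3.3, 2.4, 0, 0, 0, -0.024, 4], [3.3, 2.4, 0, 0, 0, -0.024, 4], [3.3, 2.4, 0, 0, 0, -0.024, 4], [3.3, 2.4, 0, 0, 0, -0.024, 4], [3.3, 2.4, 0, 0, 0, -0.024, 4], [3.3, 2.4, 0, 0, 0, -0.024, 4], [3.3, 2.4, 0, 0, 0, -0.024, 4], [3.3, 2.4, 0, 0, 0, -0.024, 4], [3.3, 2.4, 0, 0, 0, -0.024, 4], [3.3, 2.4, 0, 0, 0, -0.024, 4]],
], squeeze=20)

```text
time_s: 3.35
ee_pos: [0.556, -0.2335, 0.2533]
ee_rot: [0.0, 0.995, 0.101, 0.0]
wrist_force: [-0.4, -0.1, 0.0]
opening: 0.471
```

The zoomed view shows the lid and base edges square to the picture, so pump yaw is about 0. The lever at (590,240) is about 0.2 rad open. I'll check it with the wrist camera.

```bash
cat > d.py <<'E'
from h import *
st=monitor.get_state(); c=camera('wrist'); save(c,'w1'); W=cloud(c,st)
print(st['ee_pos'])
for t in ['vent_pivot','vent_grip']:
    print(t,[(round(x['conf'],2),toworld(x['point'],c,st).round(4)) for x in spotter.landmark_of(t,c)[:2]])
m=np.all((W>[.51,-.29,.18])&(W<[.588,-.18,.2]),-1)&(c['range_z']>0); P=W[m]
print(len(P),P.mean(0),P.min(0),P.max(0)); q=P[:,:2]-P[:,:2].mean(0); print(np.linalg.eigh(q.T@q)[1][:,1])
print(cv2.minAreaRect(P[:,:2].astype(np.float32)*1000))
E
python3 d.py
```

```text
[ 0.55600946 -0.23347063  0.25331365]
vent_pivot [(0.9, array([ 0.6055, -0.225 ,  0.1906]))]
vent_grip [(0.9, array([ 0.5519, -0.2358,  0.1904]))]
2356 [ 0.56126243 -0.23408375  0.19427193] [ 0.5285278  -0.24567969  0.18844149] [ 0.58798685 -0.22199976  0.19729569]
[-0.9795755  -0.20107671]
((559.1437377929688, -234.50514221191406), (61.12736511230469, 13.681670188903809), 11.08224105834961)
```

View pics/w1.png

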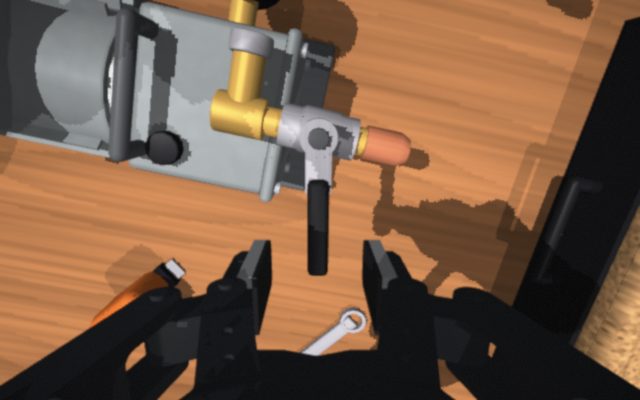

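The wrist view has the lever centred between the fingers at (318,228), at about 0.20 rad, with the pivot at (319,138). Next I descend and close gently.

>>> move_arm([
  [[0, -0.1, -2.7, 0, 0, 0, 4], [0, 0, -2.6, 0, 0, 0, 4], [0, 0, 0, 0, 0, 0, 2], [0, 0, 0, 0, 0, 0, 0.8], [0, 0, 0, 0, 0, 0, 0.8], [0, 0, 0, 0, 0, 0, 0.8]],
], squeeze=20)

```text
time_s: 4.25
ee_pos: [0.5543, -0.2354, 0.2006]
ee_rot: [-0.0, 0.995, 0.101, -0.001]
wrist_force: [-4.6, 0.4, -2.3]
opening: 0.137
```

>>> move_arm([
  [[0.16, -0.6, 0, 0, 0, 0.118, 0.8], [0.23, -0.58, 0, 0, 0, 0.118, 0.8], [0.29, -0.54, 0, 0, 0, 0.118, 0.8], [0.36, -0.51, 0, 0, 0, 0.118, 0.8], [0.42, -0.47, 0, 0, 0, 0.12, 0.8], [0, 0, 0, 0, 0, 0, 0.8]],
])

```text
time_s: 5.0
ee_pos: [0.5695, -0.2622, 0.2006]
ee_rot: [-0.0, 0.922, 0.388, -0.0]
wrist_force: [-3.5, 3.2, -1.7]
opening: 0.137
```

>>> move_arm([
  [[0, 0, 0, 0, 0, 0, 3], [0, 0, 0, 0, 0, 0, 3.5], [0, 0, 0, 0, 0, 0, 3.5], [0, 0, 2.5, 0, 0, 0, 3.5], [0, 0, 3.5, 0, 0, 0, 3.5], [0, 0, 1, 0, 0, 0, 3.5]],
])

```text
time_s: 5.75
ee_pos: [0.5704, -0.2629, 0.2729]
ee_rot: [0.002, 0.922, 0.387, 0.001]
wrist_force: [0.0, -0.0, -0.5]
opening: 0.408
```

```bash
cat > e.py <<'E'
from h import *
st=monitor.get_state(); c=camera('wrist'); save(c,'w2'); W=cloud(c,st)
print(st['ee_pos'],st['joints'].round(3))
for t in ['vent_pivot','vent_grip']:
    print(t,[(round(x['conf'],2),toworld(x['point'],c,st).round(4)) for x in spotter.landmark_of(t,c)[:2]])
m=np.all((W>[.52,-.32,.185])&(W<[.66,-.18,.2]),-1)&(c['range_z']>0)&(np.hypot(W[...,0]-.606,W[...,1]+.225)>.022); P=W[m]
q=P[:,:2]-P[:,:2].mean(0); d=np.linalg.eigh(q.T@q)[1][:,1]; print(len(P),P.mean(0),d,np.arctan(d[1]/d[0]))
E
python3 e.py
```

```text
[ 0.57040711 -0.26287633  0.2728712 ] [-0.554  0.521  1.185  0.     1.43   0.222]
vent_pivot [(0.57, array([ 0.6056, -0.2212,  0.1898]))]
vent_grip [(0.62, array([ 0.5709, -0.2629,  0.1881]))]
1853 [ 0.5732001  -0.25954293  0.19452534] [0.68058406 0.73267   ] 0.8222368180786648
```

View pics/w2.png

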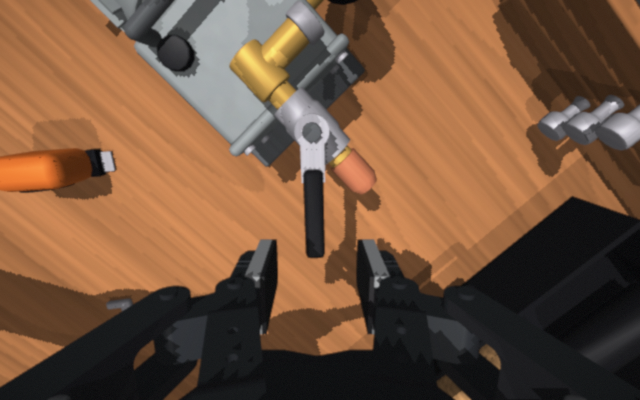

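The lever now reads about 0.80 rad, with the sleeve at (314,212) in the wrist view, and it has been let go. Next I move over the punch at a safe height.

>>> move_arm([
  [[-0.6, 5.9, 0, 0, 0, 0.084, 4], [-0.6, 5.9, 0, 0, 0, 0.084, 4], [-0.6, 5.9, 0, 0, 0, 0.084, 4], [-0.6, 5.9, 0, 0, 0, 0.084, 4], [-0.6, 5.9, 0, 0, 0, 0.084, 4], [-0.6, 5.9, 0, 0, 0, 0.084, 4], [-0.6, 5.9, 0, 0, 0, 0.084, 4], [-0.6, 5.9, 0, 0, 0, 0.084, 4], [-0.6, 5.9, 0, 0, 0, 0.084, 4], [-0.2, 5.9, 0, 0, 0, 0.084, 4]],
])

```text
time_s: 7.15
ee_pos: [0.5126, 0.3293, 0.2686]
ee_rot: [-0.0, 0.683, 0.73, -0.001]
wrist_force: [0.9, -1.1, 0.2]
opening: 0.466
```

```bash
cat > g.py <<'E'
from h import *
st=monitor.get_state(); c=camera('wrist'); save(c,'w3'); W=cloud(c,st)
print(st['ee_pos'],st['ee_rot'],st['joints'].round(3))
for t in ['punch_mid','drift_top','awl_top']:
    print(t,[(round(x['conf'],2),toworld(x['point'],c,st).round(4)) for x in spotter.landmark_of(t,c)[:2]])
for lo,hi in [(.09,.12),(.12,.145),(.145,.155)]:
    m=np.all((W>[.48,.305,lo])&(W<[.55,.365,hi]),-1)&(c['range_z']>0); P=W[m]
    if len(P): print(lo,len(P),P.mean(0).round(4),P.min(0).round(4),P.max(0).round(4))
E
python3 g.py
```

```text
[0.5125531  0.32929646 0.26855734] [-3.88599392e-04  6.83099131e-01  7.30324540e-01 -1.22172150e-03] [ 0.445  0.491  1.248 -0.     1.406  0.379]
punch_mid [(0.92, array([0.5181, 0.3334, 0.1082])), (0.42, array([0.6935, 0.3659, 0.0007]))]
drift_top [(0.61, array([0.5123, 0.3833, 0.1166]))]
awl_top [(0.63, array([0.5207, 0.2867, 0.1412]))]
0.09 95 [0.5167 0.3385 0.1059] [0.5115 0.3352 0.091 ] [0.5232 0.34   0.12  ]
0.12 108 [0.5168 0.3383 0.1327] [0.5116 0.3341 0.1201] [0.5233 0.34   0.1444]
0.145 222 [0.5171 0.3342 0.1491] [0.5117 0.3281 0.1452] [0.5227 0.3396 0.1513]
```

View pics/w3.png

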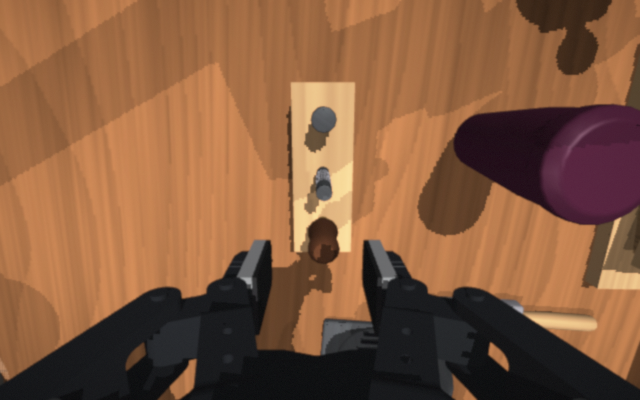

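The wrist view shows the punch top at (324,192), between the drift at (324,118) and the awl at (324,243). Its axis is at (0.517, 0.334), so I descend and grip there.

>>> move_arm([
  [[0.45, 0.45, -2.9, 0, 0, 0, 4], [0, 0, -5, 0, 0, 0, 4], [0, 0, -4, 0, 0, 0, 4], [0, 0, -2, 0, 0, 0, 4], [0, 0, 0, 0, 0, 0, 1.5], [0, 0, 0, 0, 0, 0, 0.5], [0, 0, 0, 0, 0, 0, 0.5], [0, 0, 0, 0, 0, 0, 0.5], [0, 0, 0, 0, 0, 0, 0.5]],
], squeeze=60)

```text
time_s: 8.48
ee_pos: [0.5182, 0.3322, 0.1318]
ee_rot: [0.0, 0.684, 0.729, 0.0]
wrist_force: [-0.2, -1.3, -0.7]
opening: 0.12
```

>>> move_arm([
  [[0, 0, 1.5, 0, 0, 0, 0.5], [0, 0, 3, 0, 0, 0, 0.5], [0, 0, 4, 0, 0, 0, 0.5], [0, 0, 4, 0, 0, 0, 0.5], [0, 0, 4, 0, 0, 0, 0.5], [0, 0, 2.5, 0, 0, 0, 0.5], [0, 0, 0, 0, 0, 0, 0.5]],
])

```text
time_s: 9.35
ee_pos: [0.5186, 0.3326, 0.3245]
ee_rot: [0.001, 0.684, 0.729, 0.003]
wrist_force: [0.5, 0.3, -0.9]
opening: 0.118
```

```bash
cat > i.py <<'E'
from h import *
import sys
st=monitor.get_state(); c=camera('wrist'); save(c,'w4'); W=cloud(c,st)
print(st['ee_pos'],st['ee_rot'],st['opening'])
for t in ['punch_mid','punch_tip','reset_mouth']:
    print(t,[(round(x['conf'],2),toworld(x['point'],c,st).round(4)) for x in spotter.landmark_of(t,c)[:2]])
c=camera('side'); save(c,'s4')
for t in ['punch_mid','punch_tip']:
    print(t,[(round(x['conf'],2),toworld(x['point'],c).round(4)) for x in spotter.landmark_of(t,c)[:2]])
W=cloud(c); x,y,z=st['ee_pos']
for lo,hi in [(z-.12,z-.1),(z-.10,z-.08),(z-.08,z-.065),(z-.06,z-.045),(z-.045,z-.03)]:
    m=np.all((W>[x-.03,y-.03,lo])&(W<[x+.03,y+.03,hi]),-1)&(c['range_z']>0); P=W[m]
    if len(P): print(lo,len(P),P.mean(0).round(4),P.min(0).round(4),P.max(0).round(4))
E
python3 i.py; python3 -c "
import cv2;i=cv2.imread('pics/s4.png');cv2.imwrite('pics/s4z.png',cv2.resize(i[130:330,130:330],None,fx=3,fy=3))"
```

```text
[0.51863157 0.33259179 0.32450815] [0.00108188 0.68402438 0.72945268 0.00287416] 0.11835853417567643
punch_mid [(0.69, array([0.52  , 0.3349, 0.3033]))]
punch_tip [(0.92, array([0.52  , 0.3375, 0.2079])), (0.47, array([ 0.69  ,  0.3649, -0.    ]))]
reset_mouth []
punch_mid [(0.63, array([0.5242, 0.3378, 0.2987]))]
punch_tip [(0.5, array([0.5191, 0.3377, 0.205 ]))]
0.20450815215983398 26 [0.5149 0.3378 0.2142] [0.5122 0.3345 0.2054] [0.5182 0.3404 0.2238]
0.22450815215983397 26 [0.5148 0.3376 0.2346] [0.5126 0.3343 0.2256] [0.5187 0.3399 0.2432]
0.24450815215983396 18 [0.5143 0.3386 0.2526] [0.5111 0.3357 0.2446] [0.5192 0.3425 0.2592]
0.264508152159834 40 [0.5131 0.339  0.2724] [0.5099 0.3317 0.2649] [0.5194 0.3432 0.2794]
0.279508152159834 45 [0.5133 0.3391 0.2867] [0.5093 0.3317 0.2801] [0.5221 0.3438 0.2941]
```

View pics/w4.png

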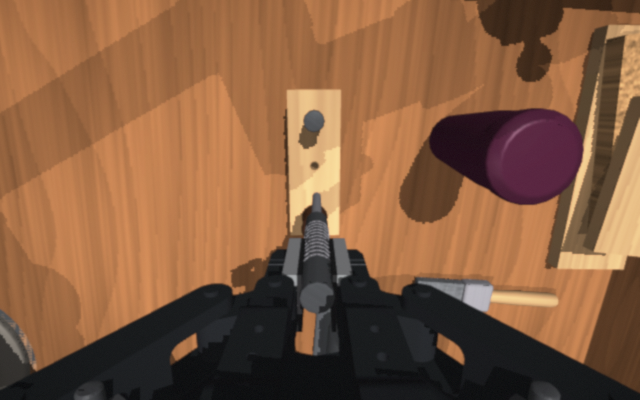

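View pics/s4z.png

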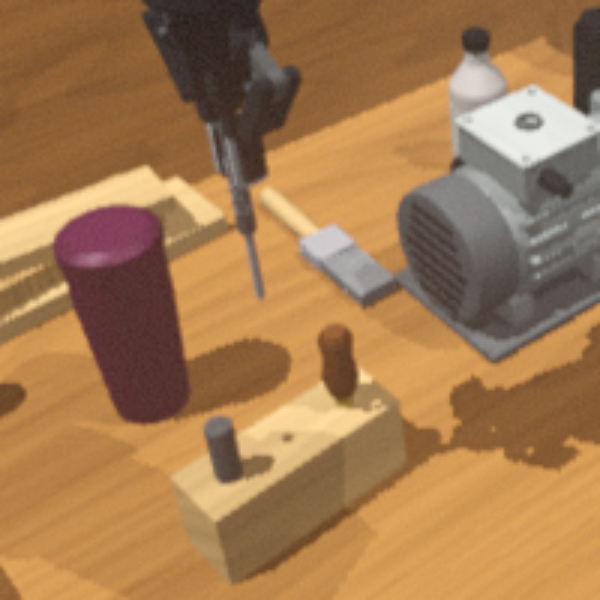

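The punch hangs upright in the jaws, with its tip at (262,297) in the zoomed side view and about 117 mm below the TCP. The other two tools are still in place. I carry the punch over the lid next.

>>> move_arm([
  [[1.4, -5.1, 0, 0, 0, 0, 0.5], [1.4, -5.1, 0, 0, 0, 0, 0.5], [1.4, -5.1, 0, 0, 0, 0, 0.5], [1.4, -5.1, 0, 0, 0, 0, 0.5], [1.4, -5.1, 0, 0, 0, 0, 0.5], [1.5, -5.2, 0, 0, 0, 0, 0.5], [0, 0, 0, 0, 0, 0, 0.5], [0, 0, 0, 0, 0, 0, 0.5]],
])

```text
time_s: 10.7
ee_pos: [0.6029, 0.0253, 0.3208]
ee_rot: [-0.001, 0.684, 0.729, -0.0]
wrist_force: [0.3, 0.8, -0.6]
opening: 0.122
```

```bash
cat > j.py <<'E'
from h import *
import sys
tag=sys.argv[1]
st=monitor.get_state(); c=camera('wrist'); save(c,'w'+tag); W=cloud(c,st)
print(st['ee_pos'],st['ee_rot'],st['opening'],st['wrist_force'].round(2))
for t in ['punch_mid','punch_tip','reset_mouth']:
    print(t,[(round(x['conf'],2),toworld(x['point'],c,st).round(4)) for x in spotter.landmark_of(t,c)[:2]])
m=np.all((W>[.57,-.02,.1678])&(W<[.64,.07,.175]),-1)&(c['range_z']>0); P=W[m]
if len(P): print('collar',len(P),P.mean(0).round(4),cv2.minEnclosingCircle(P[:,:2].astype(np.float32)*1000))
x,y,z=st['ee_pos']
m=np.all((W>[x-.02,y-.02,z-.125])&(W<[x+.02,y+.02,z-.07]),-1)&(c['range_z']>0); P=W[m]
if len(P): print('stem',len(P),P.mean(0).round(4),P.min(0).round(4),P.max(0).round(4))
cv2.imwrite('pics/wz%s.png'%tag,cv2.resize(c['img'][100:300,220:420,::-1],None,fx=3,fy=3))
c=camera('side'); save(c,'s'+tag)
for t in ['punch_mid','punch_tip','reset_mouth']:
    print(t,[(round(x['conf'],2),toworld(x['point'],c).round(4)) for x in spotter.landmark_of(t,c)[:2]])
cv2.imwrite('pics/sz%s.png'%tag,cv2.resize(c['img'][50:250,210:410,::-1],None,fx=3,fy=3))
E
python3 j.py 5
```

```text
[0.60288926 0.02527454 0.32078257] [-5.67055976e-04  6.84341283e-01  7.29161623e-01 -1.19024869e-04] 0.12195272372063151 [ 0.31  0.78 -0.59]
punch_mid [(0.64, array([0.604 , 0.0243, 0.2965]))]
punch_tip [(0.72, array([0.6068, 0.0307, 0.2031]))]
reset_mouth [(0.76, array([0.6048, 0.032 , 0.1703]))]
collar 355 [0.608  0.029  0.1692] ((593.759765625, 13.86085033416748), 31.67994499206543)
stem 168 [0.6023 0.0305 0.2287] [0.5996 0.0284 0.2042] [0.6055 0.0315 0.2501]
punch_mid [(0.5, array([0.609 , 0.0329, 0.301 ]))]
punch_tip [(0.68, array([0.516 , 0.383 , 0.1212])), (0.58, array([0.6057, 0.0318, 0.203 ]))]
reset_mouth [(0.58, array([0.6127, 0.0324, 0.1678]))]
```

View pics/wz5.png

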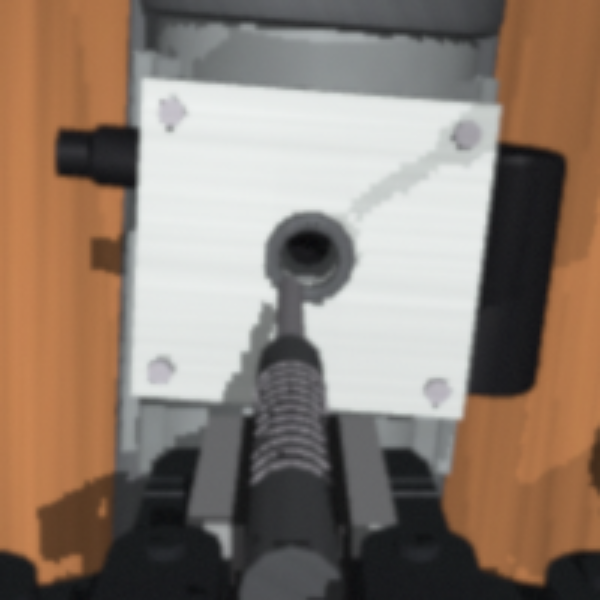

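View pics/sz5.png

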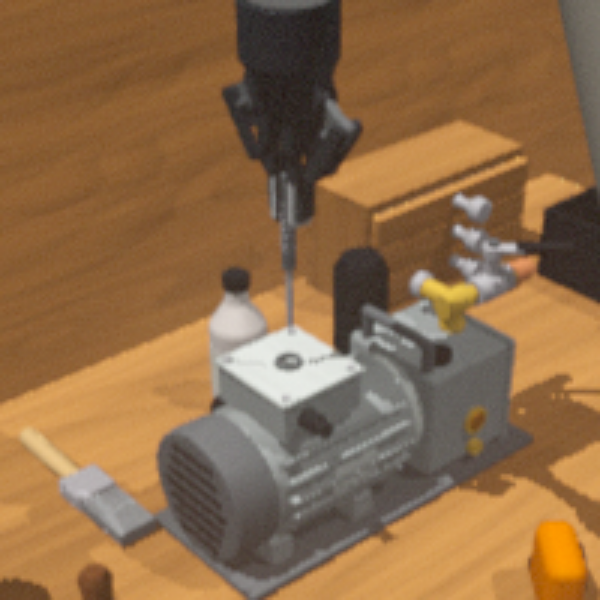

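The wrist view shows the tip at zoom (291,283) and the collar centre at about (310,257), so the tip is slightly short in x and y. I'll compute the shift from those pixels.

```bash
cat > k.py <<'E'
from h import *
st=monitor.get_state(); c=camera('wrist'); W=cloud(c,st); f=200/np.tan(np.radians(c['vfov'])/2)
img=cv2.cvtColor(c['img'],cv2.COLOR_RGB2HSV)
# collar: gray on white lid
lid=np.all((W>[.55,-.03,.160])&(W<[.66,.09,.175]),-1)
g=cv2.cvtColor(c['img'],cv2.COLOR_RGB2GRAY)
def ray(u,v,z):
    o=toworld([0,0,0],c,st); d=toworld([(u-c['cx'])/f,(v-c['cy'])/f,1],c,st)-o
    return o+d*(z-o[2])/d[2]
print('cam',toworld([0,0,0],c,st))
tip=ray(220+291/3,100+283/3,.2035); print('tip',tip)
# lid hull
m=(lid&(g>150)).astype(np.uint8); m=cv2.morphologyEx(m,cv2.MORPH_OPEN,np.ones((3,3)))
k=W[m>0]; print('lid rect',cv2.minAreaRect(k[:,:2].astype(np.float32)*1000))
print('collar centre from px',ray(220+310/3,100+257/3,.170))
# ring pixels by edges
for n,(u,v) in dict(L=(265,257),R=(355,257),T=(310,212)).items(): print(n,ray(220+u/3,100+v/3,.170).round(4))
# hole: dark
print('hole L/R/T',[ray(220+u/3,100+v/3,.170).round(4) for u,v in [(284,250),(336,250),(310,226)]])
E
python3 k.py
```

```text
cam [0.59874961 0.09005608 0.44149392]
tip [0.60328755 0.02929234 0.2035    ]
lid rect ((607.7135009765625, 27.269927978515625), (88.55912780761719, 94.25479125976562), 89.27012634277344)
collar centre from px [0.60852911 0.02823601 0.17      ]
L [0.5965 0.0275 0.17  ]
R [0.6205 0.029  0.17  ]
T [0.6077 0.0404 0.17  ]
hole L/R/T [array([0.6015, 0.0297, 0.17  ]), array([0.6153, 0.0306, 0.17  ]), array([0.6079, 0.0367, 0.17  ])]
```

>>> move_arm([
  [[0.5, 0, -0.8, 0, 0, 0, 0.5], [0, 0, -1.0, 0, 0, 0, 0.5], [0, 0, 0, 0, 0, 0, 0.5], [0, 0, 0, 0, 0, 0, 0.5]],
])

```text
time_s: 11.65
ee_pos: [0.6081, 0.0251, 0.3032]
ee_rot: [-0.0, 0.684, 0.729, -0.0]
wrist_force: [-0.4, -0.4, -0.3]
opening: 0.122
```

```bash
python3 j.py 6; python3 -c "
import cv2;i=cv2.imread('pics/w6.png');cv2.imwrite('pics/w6z.png',cv2.resize(i[150:230,270:370],None,fx=7,fy=7,interpolation=cv2.INTER_CUBIC))"
```

```text
[0.60807078 0.025063   0.30324233] [-4.43320348e-05  6.84162301e-01  7.29329789e-01 -4.54847259e-05] 0.12169688060474239 [-0.38 -0.35 -0.34]
punch_mid [(0.73, array([0.6058, 0.0266, 0.2794]))]
punch_tip [(0.61, array([0.6131, 0.0304, 0.1838]))]
reset_mouth [(0.68, array([0.6085, 0.0274, 0.1715]))]
collar 404 [0.6075 0.029  0.1692] ((607.7344970703125, 27.602479934692383), 12.371326446533203)
stem 169 [0.6076 0.0302 0.2109] [0.6048 0.0281 0.187 ] [0.6107 0.0313 0.2325]
punch_mid [(0.55, array([0.613 , 0.0312, 0.2822])), (0.55, array([ 0.612 , -0.059 , -0.0018]))]
punch_tip [(0.7, array([0.606 , 0.0307, 0.1883])), (0.5, array([0.6086, 0.0328, 0.1684]))]
reset_mouth [(0.61, array([0.6061, 0.0324, 0.1665]))]
```

View pics/w6z.png

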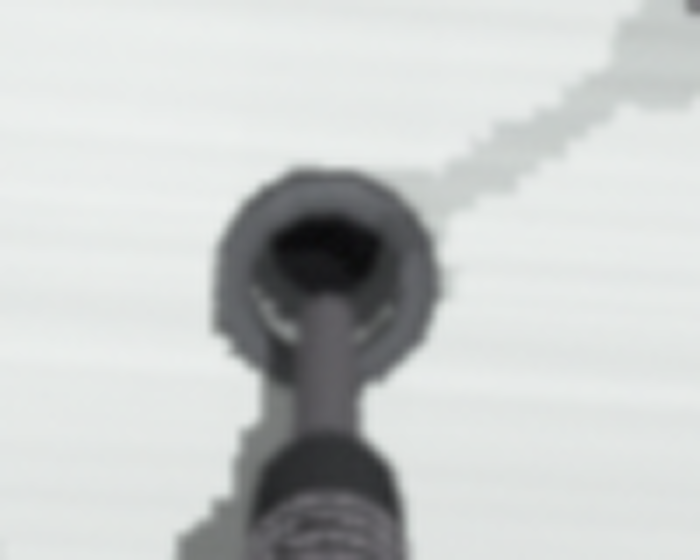

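View pics/sz6.png

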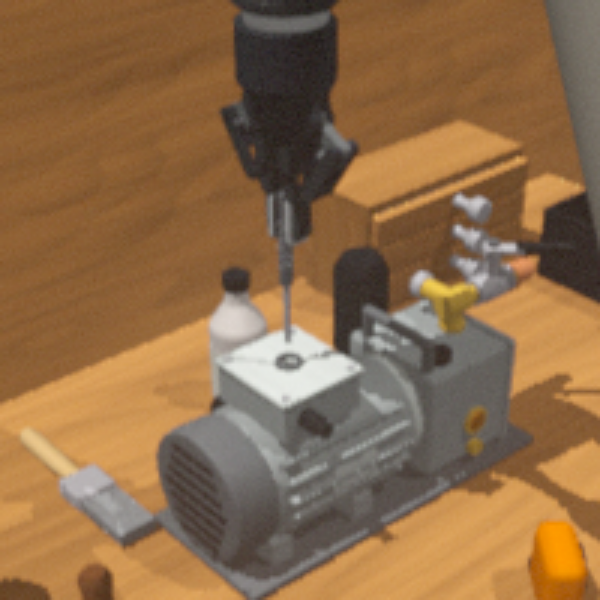

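The collar circle fits at (0.6077, 0.0276), and the stem axis is at (0.6076, 0.0275), so they are coaxial within 1 mm. I descend into the hole and stop short of the button.

>>> move_arm([
  [[0, 0, -0.8, 0, 0, 0, 0.5], [0, 0, -0.8, 0, 0, 0, 0.5], [0, 0, -0.8, 0, 0, 0, 0.5], [0, 0, -0.7, 0, 0, 0, 0.5], [0, 0, 0, 0, 0, 0, 0.5], [0, 0, 0, 0, 0, 0, 0.5]],
])

```text
time_s: 12.8
ee_pos: [0.6082, 0.0251, 0.2726]
ee_rot: [0.0, 0.684, 0.729, 0.0]
wrist_force: [-1.0, -0.4, -1.4]
opening: 0.12
```

>>> move_arm([
  [[0, 0, -0.2, 0, 0, 0, 0.5], [0, 0, -0.2, 0, 0, 0, 0.5], [0, 0, 0, 0, 0, 0, 0.5], [0, 0, 0, 0, 0, 0, 0.5]],
])

```text
time_s: 13.3
ee_pos: [0.6081, 0.0251, 0.2684]
ee_rot: [0.0, 0.684, 0.729, 0.0]
wrist_force: [-0.5, 0.3, -0.3]
opening: 0.116
```

>>> move_arm([
  [[0, 0, -0.1, 0, 0, 0, 0.5], [0, 0, 0, 0, 0, 0, 0.5], [0, 0, 0, 0, 0, 0, 0.5]],
])

```text
time_s: 13.68
ee_pos: [0.6081, 0.0251, 0.2673]
ee_rot: [0.0, 0.684, 0.729, 0.0]
wrist_force: [1.1, 0.1, -0.9]
opening: 0.124
```

>>> move_arm([
  [[0, 0, -0.1, 0, 0, 0, 0.5], [0, 0, 0, 0, 0, 0, 0.5], [0, 0, 0, 0, 0, 0, 0.5]],
])

```text
time_s: 14.05
ee_pos: [0.6081, 0.0251, 0.2664]
ee_rot: [0.0, 0.684, 0.729, 0.0]
wrist_force: [0.4, -0.7, -0.2]
opening: 0.125
```

>>> move_arm([
  [[0, 0, -0.1, 0, 0, 0, 0.5], [0, 0, 0, 0, 0, 0, 0.5], [0, 0, 0, 0, 0, 0, 0.5]],
])

```text
time_s: 14.42
ee_pos: [0.6081, 0.0251, 0.2655]
ee_rot: [0.0, 0.684, 0.729, 0.0]
wrist_force: [-0.9, -1.7, 1.8]
opening: 0.122
```

>>> move_arm([
  [[0, 0, -0.1, 0, 0, 0, 0.5], [0, 0, 0, 0, 0, 0, 0.5], [0, 0, 0, 0, 0, 0, 0.5]],
])

```text
time_s: 14.8
ee_pos: [0.6081, 0.0251, 0.2645]
ee_rot: [0.0, 0.684, 0.729, 0.0]
wrist_force: [-0.8, -0.1, 2.2]
opening: 0.124
```

>>> move_arm([
  [[0, 0, -0.1, 0, 0, 0, 0.5], [0, 0, 0, 0, 0, 0, 0.5], [0, 0, 0, 0, 0, 0, 0.5]],
])

```text
time_s: 15.18
ee_pos: [0.6081, 0.0251, 0.2634]
ee_rot: [0.0, 0.684, 0.729, 0.0]
wrist_force: [-0.5, 0.3, 3.7]
opening: 0.124
```

>>> move_arm([
  [[0, 0, -0.1, 0, 0, 0, 0.5], [0, 0, 0, 0, 0, 0, 0.5], [0, 0, 0, 0, 0, 0, 0.5]],
])

```text
time_s: 15.55
ee_pos: [0.6081, 0.0251, 0.2624]
ee_rot: [0.0, 0.684, 0.729, 0.0]
wrist_force: [0.2, -0.0, 3.6]
opening: 0.122
```

>>> move_arm([
  [[0, 0, -0.1, 0, 0, 0, 0.5], [0, 0, 0, 0, 0, 0, 0.5], [0, 0, 0, 0, 0, 0, 0.5]],
])

```text
time_s: 15.92
ee_pos: [0.6081, 0.0251, 0.2614]
ee_rot: [0.0, 0.684, 0.729, 0.0]
wrist_force: [-1.3, 0.4, 4.0]
opening: 0.119
```

>>> move_arm([
  [[0, 0, -0.05, 0, 0, 0, 0.5], [0, 0, 0, 0, 0, 0, 0.5], [0, 0, 0, 0, 0, 0, 0.5]],
])

```text
time_s: 16.3
ee_pos: [0.6082, 0.0251, 0.2612]
ee_rot: [0.0, 0.684, 0.729, 0.0]
wrist_force: [0.3, -0.0, 6.1]
opening: 0.124
```

>>> move_arm([
  [[0, 0, -0.05, 0, 0, 0, 0.5], [0, 0, 0, 0, 0, 0, 0.5], [0, 0, 0, 0, 0, 0, 0.5]],
])

```text
time_s: 16.68
ee_pos: [0.6082, 0.0251, 0.2611]
ee_rot: [0.0, 0.684, 0.729, 0.0]
wrist_force: [-0.8, -0.1, 7.9]
opening: 0.117
```

```bash
cat > l.py <<'E'
from h import *
F=[]
for i in range(8):
    F.append(monitor.get_state()['wrist_force']); c=camera('wrist')
print(np.mean(F,0),np.std(F,0)); st=monitor.get_state(); print(st['ee_pos'],st['time_s'])
E
python3 l.py
```

```text
[-0.92668229  0.25660288  7.74215254] [0.32629528 0.44434765 0.49200804]
[0.60819279 0.02511134 0.26108944] 17.075
```

The last 1 mm of command moved the tool only 0.3 mm and the force rose to about 8 N, above the 6 N spring, so the button is on its stop. I'll make a final check of the cock and bystanders.

```bash
cat > n.py <<'E'
from h import *
for n in ['top','side']:
    c=camera(n); save(c,n+'9'); W=cloud(c)
    for t in ['tape_measure','tumbler','oil_bottle','drift_top','awl_top','vent_grip','punch_mid','punch_tip']:
        r=spotter.landmark_of(t,c); print(n,t,[(round(x['conf'],2),toworld(x['point'],c).round(4)) for x in r[:1]])
    m=np.all((W>[.53,-.3,.184])&(W<[.62,-.2,.2]),-1)&(np.hypot(W[...,0]-.606,W[...,1]+.225)>.022); P=W[m]
    q=P[:,:2]-P[:,:2].mean(0); d=np.linalg.eigh(q.T@q)[1][:,1]; print('lever',len(P),P.mean(0),np.arctan(d[1]/d[0]))
E
python3 n.py; python3 l.py; python3 -c "
import cv2;i=cv2.imread('pics/side9.png');cv2.imwrite('pics/s9z.png',cv2.resize(i[50:300,180:430],None,fx=2.4,fy=2.4))"
```

```text
top tape_measure [(0.85, array([ 0.3663, -0.059 , -0.0046]))]
top tumbler [(0.89, array([0.6835, 0.3674, 0.0036]))]
top oil_bottle [(0.56, array([ 0.7817, -0.054 , -0.0022]))]
top drift_top [(0.59, array([0.5141, 0.3849, 0.1212]))]
top awl_top [(0.44, array([0.5172, 0.2853, 0.14  ]))]
top vent_grip [(0.74, array([ 0.5681, -0.2614,  0.19  ]))]
top punch_mid []
top punch_tip [(0.49, array([0.609 , 0.0267, 0.1696]))]
lever 113 [ 0.57000875 -0.25945992  0.19426671] 0.8385574036283135
side tape_measure [(0.84, array([ 0.3684, -0.0611, -0.0025]))]
side tumbler [(0.63, array([ 0.6914,  0.3693, -0.0019]))]
side oil_bottle [(0.7, array([ 0.7905, -0.0521, -0.0026]))]
side drift_top [(0.78, array([0.5166, 0.3828, 0.1209]))]
side awl_top [(0.59, array([0.5209, 0.2862, 0.1432]))]
side vent_grip [(0.58, array([ 0.5737, -0.2592,  0.1848]))]
side punch_mid [(0.4, array([0.6123, 0.0309, 0.2417]))]
side punch_tip []
lever 90 [ 0.56762178 -0.2563916   0.19113356] 0.8291344549475014
[-0.72805941  0.13844341  7.98151134] [0.33926998 0.56647889 0.42065443]
[0.60821044 0.02513907 0.26108351] 18.375
```

View pics/s9z.png

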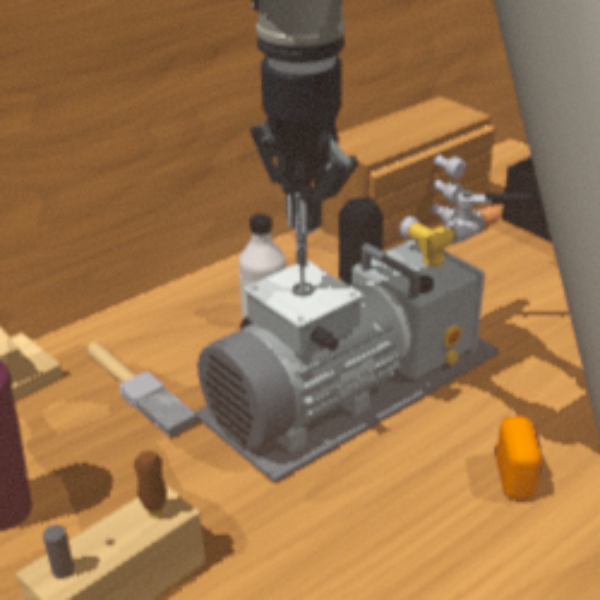

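The side view shows the punch upright in the collar at (303,288), with the awl, drift, bottle and tape in place. The lever reads about 0.80–0.84 rad, inside the limits.

```bash
python3 -c "
from station import job_done
print(job_done())"
```

```text
the job is handed in; nothing more can be done
None
```

I turned the vent cock from about 0.20 rad to half open and let go of the lever. Then I took the pin punch from the middle hole of the block and lowered it upright through the lid's collar onto the reset button. I handed the job in at about 18.4 s with the punch still gripped and pressing; no verdict was reported.

**Vent cock:** the last checks read about 0.82–0.84 rad in the top and side views. Just after letting go, the wrist camera's points also gave 0.82 rad. All are inside 0.585–0.985.

**Reset button:** the wrist force held steady at about 8 N upward, above the 6 N spring and far below 40 N. The tool had moved about 5 mm since first contact. The last 1 mm of command moved it only 0.3 mm, so I take the button to be on its stop; its position cannot be read directly.

**Punch alignment:** stem and collar axes agreed within 1 mm just before it went in. Its tip could not be checked directly in the hole; it was hidden in the side view. The top view's report, 0.170 m high, is the height of the collar mouth, so it says nothing about the depth.

**Bystanders:** the tape measure, tumbler, oil bottle, drift and awl were within about 5 mm of their first readings. One side-view reading of the drift was 7 mm off, in line with the networks' error. I did not measure the wrench or the brush; the arm made no contact near them, and the brush looked undisturbed in the last side view.

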